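# Click the detachable handle onto the saucepan

## Robot

A 7-joint arm with a two-finger parallel gripper is mounted at the origin on a cart in front of the work surface, level with it; the furniture and walls round the work are solid. World frame = base frame: x ahead of the robot, y to its left, z up, the work surface at z = 0. Lengths are in m, angles in rad, forces in N, time in s.
With the tool pointing down it reaches from about 0.425 to 0.8 m from the base axis. Payload 8.3 kg.
Tool frame: the origin (TCP) lies at the very end of the fingers, on their centre line; the grasp point (between the pads) lies 19 mm behind it (ctrl.tcp_to_grasp is the distance from the TCP to the grasp point, in m); z points along the fingers, y is the line along which they close (so a half turn about z gives the same grasp; the last joint's range is limited). The gripper opens to 85 mm and grips with 20 to 120 N. Pads are 22 mm wide; open, the fingers measure 114 mm over their backs; the gripper's body (76 mm by 85 mm) begins 54 mm behind the grasp point. The pads swing forward as they close: fully open they stand 13 mm farther back than shut.
Start: joints at [-1.281, 0.383, 0.016, 1.37, -0.006, 1.388, -0.046], TCP at [0.216, 0.587, 0.231] pointing down, gripper open.
Joint ranges: [-2.95, 2.95], [-0.25, 2.06], [-1.52, 1.56], [0.18, 2.33], [-1.44, 4.58], [0.02, 2.06], [-3.01, 3.01]. Speed limits (rad/s): [2.39, 2.39, 3.01, 3.01, 3.14, 3.14, 3.14].

## Interface

Orientations are given as a unit quaternion [w, x, y, z].
In Python, from bench import ctrl gives the robot as it stands. The module is installed in compiled form; this text tells all that it offers. Calls block until the motion is done:
- ctrl.reach(position, orientation): joint-space move of the TCP to a pose.
- ctrl.movel(position, max_speed=0.15, ori=None, f_stop=None): straight line of the TCP; ori=None keeps the orientation; max_speed is the mean speed in m/s. With f_stop (N) it stops when the force on the tool has changed by that much, and returns True; else False.
- ctrl.move_joints(angles): joint-space move.
- ctrl.release() and ctrl.grab(strength=None): open the fingers fully, or close them until they stop; strength is the grip in N (None keeps the last).
- ctrl.sleep(seconds).
- ctrl.solve_ik(position, orientation): joint angles nearest the present ones, or None.
- ctrl.grab_frame(name): name is "scene" or "side" or "wrist"; returns the picture (384x512x3 uint8, blue, green, red); there is no depth.
- ctrl.calibration(name): a dict with "fx", "fy", "cx", "cy" (pixels), "R" (3x3) and "t" (3): a world point X has camera coordinates R X + t; the wrist camera has in their place "mount" (4x4, takes a point from camera to tool coordinates, whose origin is the TCP and whose axes are the flange's). Camera axes: x right, y down, z forward; pixel columns grow to the right and rows downward; lengths in m; the calibration is good to about 2 mm. The wrist camera is an equidistant fisheye: a pixel r from the principal point sees the ray r / f radians off the axis. A picture is of the moment at which its call begins: read the wrist's pose just before it. calibration takes no time and is no camera call.
A pose or a line that the arm cannot do raises ctrl.IKError and nothing moves.
- ctrl.sign_off(): hands the job in; it is judged then, once.
Readings, each from a call of its own:
- ctrl.current_time(): time.
- ctrl.current_qpos(): joint angles.
- ctrl.current_joint_velocities(): joint speeds.
- ctrl.current_effort(): joint torques, N m.
- ctrl.current_ee_pos(): TCP position.
- ctrl.current_orientation(): TCP orientation.
- ctrl.current_contact_force(): force on the tool from outside, world axes, zero at the start.
- ctrl.current_moment(): the same for the moment, N m.
- ctrl.current_finger_gap(): finger opening in m.
- ctrl.current_finger_force(): force on a finger pad.
Only numpy, scipy, OpenCV 4.12 (cv2) and the standard library are available. Lean on these libraries where they do the work, as an engineer would, in place of code of your own. Each camera call takes 0.05 s, during which the arm holds its last target. There are 200 camera calls.

## Task

Put the loose handle on the heavy white saucepan: push the handle's steel socket fully home onto the stub that sticks out of the pan's side, then roll the handle about its own length, one way or the other, until the pan's spring button pops up through the hole in the socket, and let go. Leave the pan standing about where it is, and leave the spice jar, the salt shaker and the honey jar alone.

Things in the scene. Friction and masses are not known exactly. Their poses are not given: they have to be found in the camera images.
- pan: Heavy (4 kg) white saucepan, loose on the worktop, 170 mm across, 95 mm high. Origin: centre of its underside; z up. Its round steel stub points along the pan's own -x; a small wire loop on the far side (+x) reaches 112 mm from the centre.
- stub_base (a point): Root of the stub, on its axis, 93 mm from the pan's centre along the pan's -x, 65 mm above the worktop: the face of a steel shoulder disc (42 mm across) against which the handle's mouth comes home. Axes as the pan's. The level round stub is 23.4 mm thick, 50 mm long, with a 3 mm chamfer at its end; it does not turn by hand.
- stub_tip (a point): Centre of the stub's free end, 50 mm from stub_base along the pan's -x. Axes as the pan's.
- button (a joint): Flat-topped brass spring button, 9.4 mm thick, in the stub's upper side 28 mm from the shoulder, 6 mm proud. It stands anywhere from 0.85 rad on the robot's side of the top to 0.35 rad beyond it, in no pose. Value: travel inwards in m, 0 out, 0.004 to 0.007 under the socket's wall (3 to 6 N). The funnel presses it in as the handle is pushed on; within 0.1 rad of the hole it pops out and locks.
- handle: Loose straight handle, 170 mm long, 0.22 kg. Origin: underside of the middle of the grip; z up, +x to the socket. Wooden grip x -55 to 55 mm, flat sides 26 mm apart, 38 mm high; then a steel socket tube x 55 to 115 mm, 34 mm outside, 25 inside. A hole 13 mm long and 10 mm wide is in the socket's upper (+z) wall, its centre 28 mm behind the mouth.
- handle_mouth (a point): Centre of the socket's open mouth, on its axis, 115 mm along the handle's +x from its origin, 20.5 mm above its underside. Axes as the handle's. The mouth is a funnel: 41 mm outside, 35 mm inside at the rim, narrowing to 25 mm within 6 mm.
- handle_grip (a point): Point on the socket's axis in the middle of the wooden grip, 20.5 mm above the underside. Axes as the handle's.
- spice_jar: Bystander: round glass jar with a dark cap, 41 mm across, 105 mm high; origin at the centre of its underside.
- salt_shaker: Bystander: glass shaker with a metal dome, 44 mm across, 90 mm high; origin at the centre of its underside.
- honey_jar: Bystander: wide jar with a yellow lid, 68 mm across, 112 mm high; origin at the centre of its underside.

How it is judged:
By the outcome, as a careful person would: the job done as asked, in the order asked, and still so for the second after the job is handed in, with the robot touching nothing.
It also fails if it takes over 45 s, if anything falls off the work surface, if the arm or the gripper's body presses on something with over 40 N, if the wrist force passes 120 N, or if a joint passes its speed limit or range.

## Working session

There is one attempt and no reset: what is moved stays moved. The work goes in short steps, each a Python script; the robot and the scene stay as the last script left them, time stands still between calls to the robot, and variables do not carry over. Pictures are saved under pics/ and viewed, at most 10 in all, crops included, and the job is handed in when it is done.

```bash
mkdir -p pics; ls
python3 - <<'E'
from bench import ctrl
import cv2, numpy as np
np.set_printoptions(precision=4,suppress=True)
a=ctrl.grab_frame("scene");b=ctrl.grab_frame("side")
cv2.imwrite("pics/scene.png",a);cv2.imwrite("pics/side.png",b)
for n in("scene","side","wrist"):print(n,ctrl.calibration(n))
print(ctrl.current_time(),ctrl.current_orientation(),ctrl.current_ee_pos(), ctrl.tcp_to_grasp)
E
```

```text
pics
scene {'fx': 359.24927998946754, 'fy': 359.24927998946754, 'cx': 253.6700266738479, 'cy': 192.07877921926536, 'R': array([[-0.7886, -0.6148,  0.0109],
       [-0.5455,  0.6913, -0.4738],
       [ 0.2838, -0.3796, -0.8806]]), 't': array([0.4143, 0.3524, 0.7671])}
side {'fx': 411.7788110051134, 'fy': 411.7788110051134, 'cx': 258.3126070507172, 'cy': 191.93586302009206, 'R': array([[-0.9999, -0.013 ,  0.002 ],
       [-0.0083,  0.5032, -0.8641],
       [ 0.0102, -0.8641, -0.5033]]), 't': array([0.5805, 0.0608, 1.1562])}
wrist {'fx': 297.3186396354542, 'fy': 297.3186396354542, 'cx': 251.3938494071086, 'cy': 193.03402449663054, 'mount': array([[ 0.0007, -0.9649, -0.2626,  0.0656],
       [ 1.    ,  0.0004,  0.0013,  0.0009],
       [-0.0012, -0.2626,  0.9649, -0.1423],
       [ 0.    ,  0.    ,  0.    ,  1.    ]])}
0.1 [-0.0001  0.1755  0.9845 -0.0009] [0.2158 0.5861 0.2304] 0.0187
```

View pics/scene.png

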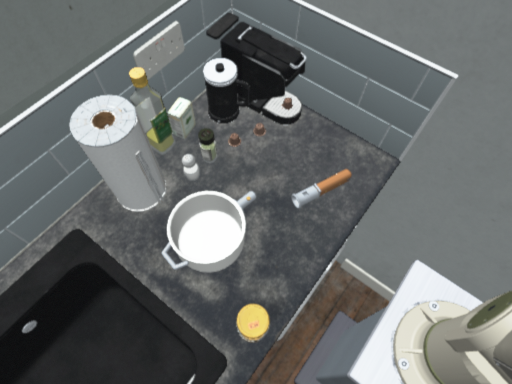

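View pics/side.png

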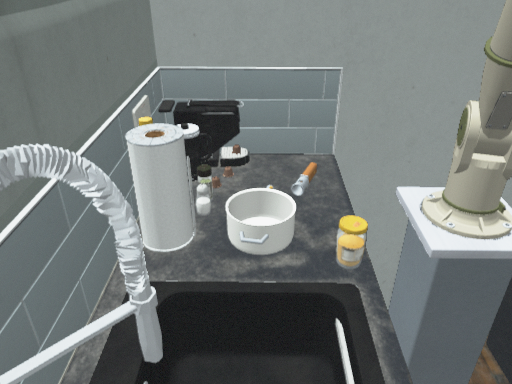

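The scene view shows the pan centred at about (207,228) with its stub toward (250,198). The handle's mouth is at (298,203) and its grip end at (350,175). In the side view the pan is at (261,215) and the handle runs from (298,190) to (313,166). Next I'll get rough positions by casting rays.

```bash
cat > h.py <<'E'
from bench import ctrl
import cv2, numpy as np
from scipy.spatial.transform import Rotation as Rn
np.set_printoptions(precision=4,suppress=True)
def R_of(q): return Rn.from_quat([q[1],q[2],q[3],q[0]]).as_matrix()
def quat(M): x=Rn.from_matrix(M).as_quat(); return [x[3],x[0],x[1],x[2]]
def ray(name,uv,pose=None):
    c=ctrl.calibration(name); a=np.array([(uv[0]-c["cx"])/c["fx"],(uv[1]-c["cy"])/c["fy"]])
    if name!="wrist":
        d=c["R"].T@np.array([*a,1]); return -c["R"].T@c["t"], d/np.linalg.norm(d)
    th=np.linalg.norm(a); d=np.array([*(a*np.sin(th)/max(th,1e-9)),np.cos(th)])
    M=c["mount"]; W=R_of(pose[1]); return pose[0]+W@M[:3,3], W@M[:3,:3]@d
def plane(r,z): o,d=r; return o+d*(z-o[2])/d[2]
def tri(*rs):
    A=sum(np.eye(3)-np.outer(d,d) for o,d in rs); b=sum((np.eye(3)-np.outer(d,d))@o for o,d in rs)
    X=np.linalg.solve(A,b); return X,[np.linalg.norm(np.cross(X-o,d)) for o,d in rs]
def pose(): return np.array(ctrl.current_ee_pos()),np.array(ctrl.current_orientation())
def down(yaw): # tool y axis along world direction yaw, z down
    y=np.array([np.cos(yaw),np.sin(yaw),0]); z=np.array([0,0,-1.]); return quat(np.c_[np.cross(y,z),y,z])
E
python3 - <<'E'
from h import *
S=lambda *p:ray("scene",p); D=lambda *p:ray("side",p)
print("grip end",tri(S(350,175),D(314,165)), "mouth",tri(S(299,200),D(297,190)))
print("pan rim c",plane(S(207,218),.095),plane(D(261,206),.095))
print("stub tip",plane(S(251,197),.065), plane(D(269,188),.065))
print("loop",plane(S(177,262),.065),plane(D(253,238),.065))
print("honey",tri(S(253,318),D(353,223)),"salt",tri(S(188,160),D(203,187)),"spice",tri(S(206,136),D(204,170)))
E
```

```text
grip end (array([ 0.3972, -0.2485,  0.0239]), [np.float64(0.002520955012660438), np.float64(0.0025209550126603984)]) mouth (array([ 0.4632, -0.1107,  0.0077]), [np.float64(0.001234177714939049), np.float64(0.0012341777149390838)])
pan rim c [0.5825 0.0997 0.095 ] [0.5726 0.1203 0.095 ]
stub tip [ 0.5471 -0.0162  0.065 ] [ 0.5512 -0.0219  0.065 ]
loop [0.5754 0.212  0.065 ] [0.5902 0.2111 0.065 ]
honey (array([0.366 , 0.2076, 0.1072]), [np.float64(0.0009994599446454381), np.float64(0.0009994599446454511)]) salt (array([0.7304, 0.0063, 0.0822]), [np.float64(0.0003870411459145202), np.float64(0.00038704114591449015)]) spice (array([ 0.7371, -0.0713,  0.0944]), [np.float64(1.3968706621280322e-05), np.float64(1.3968706621261662e-05)])
```

Run:
```python
from h import *
import json
q=down(np.radians(-20)); P={}
for i,p in enumerate([[.45,-.17,.25],[.52,-.05,.27]]):
    ctrl.reach(p,q); ctrl.sleep(.2); P[i]=[x.tolist() for x in pose()]
    cv2.imwrite(f"pics/w{i}.png",ctrl.grab_frame("wrist")); print(ctrl.current_time(),ctrl.current_qpos(),P[i])
json.dump(P,open("poses.json","w"))
```

```text
3.1417 [-0.5051  0.0555  0.8434  1.7481 -0.0422  1.3569 -0.0019] [[0.45020772462125086, -0.16961312467536405, 0.24997372163313644], [1.4848434796149154e-05, 0.8189052521300721, 0.5739287272196244, -6.233272727167258e-05]]
4.0083 [-0.6145  0.1626  0.7475  1.6119 -0.112   1.4108 -0.207 ] [[0.5196338766821403, -0.05134874442912861, 0.27015998719048606], [1.493279064065328e-05, 0.8198441674718636, 0.5725866905212611, 0.0001505898015258377]]
```

View pics/w0.png

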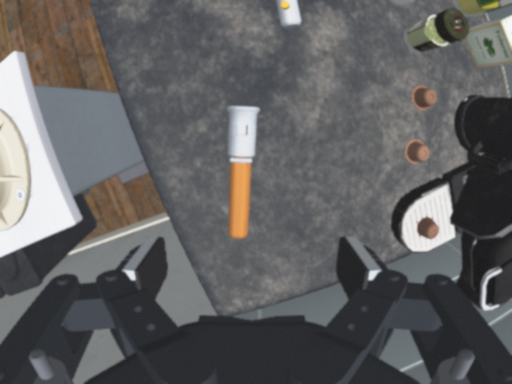

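View pics/w1.png

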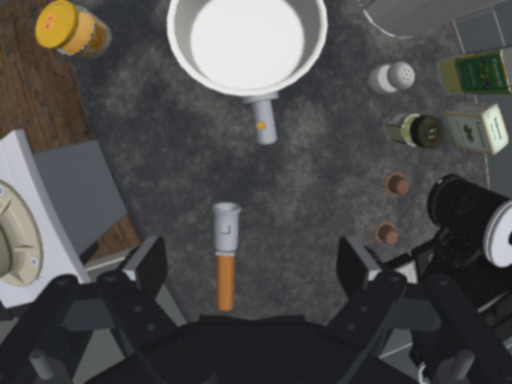

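w0 shows the handle from grip end (238,236) to mouth (244,106), hole up. w1 shows the stub from (260,97) to (268,142), with the brass button at (261,127), a little to the robot's side. I'll take two closer views of the stub and pan, then measure with masks.

Run:
```python
from h import *
import json
q=down(np.radians(-15)); P=json.load(open("poses.json"))
for i,p in zip((2,3),[[.545,-.03,.20],[.545,-.09,.20]]):
    ctrl.reach(p,q); ctrl.sleep(.2); P[i]=[x.tolist() for x in pose()]
    cv2.imwrite(f"pics/w{i}.png",ctrl.grab_frame("wrist"))
json.dump(P,open("poses.json","w")); print(ctrl.current_time())
a=cv2.imread("pics/w2.png")[0:240,130:370];b=cv2.imread("pics/w3.png")[0:240,130:370]
c=np.hstack([a,b]); cv2.imwrite("pics/c23.png",cv2.resize(c,(800,400),interpolation=cv2.INTER_NEAREST))
# handle
for i in (0,1):
    im=cv2.imread(f"pics/w{i}.png"); p=P[str(i)]; p=(np.array(p[0]),np.array(p[1]))
    hsv=cv2.cvtColor(im,cv2.COLOR_BGR2HSV)
    m=cv2.inRange(hsv,(5,120,80),(22,255,255)); m[:, :200]=0; m[:,290:]=0; m[:140 if i==0 else 240]=0
    ys,xs=np.nonzero(m); X=np.array([plane(ray("wrist",(x,y),p),.035) for x,y in zip(xs,ys)])[:,:2].astype(np.float32)
    r=cv2.minAreaRect(X); c=X.mean(0); u=np.linalg.svd(X-c,full_matrices=False)[2][0]; u*=np.sign(u[1])
    s=(X-c)@u
    print(i,len(X),r,"mean",c,"dir",np.degrees(np.arctan2(u[1],u[0])),"ends",c+u*s.min(),c+u*s.max(),np.ptp(s))
    ends=[(238,237),(243.5,106)] if i==0 else [(226,309),(227,203)]
    print(ends)
W=lambda i,u:ray("wrist",u,(np.array(P[str(i)][0]),np.array(P[str(i)][1])))
print("grip/steel line",tri(W(0,(240.5,161)),W(1,(227,253))), "mouth",tri(W(0,(243.5,107)),W(1,(227,205))))
```

```text
5.2667
0 1427 ((0.42274776101112366, -0.20279592275619507), (0.0976627767086029, 0.024475252255797386), 67.28071594238281) mean [ 0.4236 -0.2009] dir 67.24656 ends [ 0.4039 -0.2479] [ 0.4417 -0.1578] 0.0976645
[(238, 237), (243.5, 106)]
1 883 ((0.42318010330200195, -0.20423926413059235), (0.09657280147075653, 0.024552831426262856), 66.9755630493164) mean [ 0.4242 -0.2009] dir 66.92933 ends [ 0.404  -0.2485] [ 0.4418 -0.1597] 0.09658362
[(226, 309), (227, 203)]
grip/steel line (array([ 0.4433, -0.1569,  0.0294]), [np.float64(0.001571413072419443), np.float64(0.0015714130724194125)]) mouth (array([ 0.4682, -0.0946,  0.0129]), [np.float64(0.00021268423272248566), np.float64(0.00021268423272262615)])
```

View pics/c23.png

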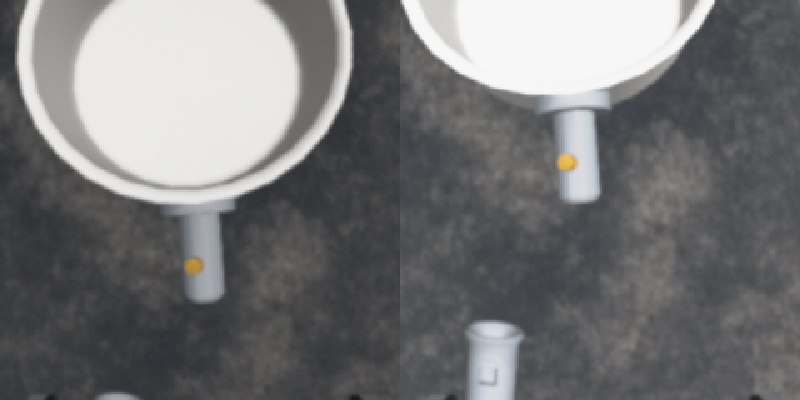

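The crop shows the stub clearly. In full-image pixels, w2 has the tip at about (253.6,180), the root at (249,126) and the button at (246,160). In w3 the tip is at (238.6,120), the root at (234,67) and the button at (230,97). Next I'll fit the stub axis from row-wise edges.

Run:
```python
from h import *
import json
P=json.load(open("poses.json"))
W=lambda i,u:ray("wrist",u,(np.array(P[str(i)][0]),np.array(P[str(i)][1])))
cfg={1:(105,143,240,290),2:(132,182,225,285),3:(72,122,210,275)}; tips={};but={}
for i,(r0,r1,c0,c1) in cfg.items():
    im=cv2.imread(f"pics/w{i}.png"); g=im[:,:,0].astype(float); hsv=cv2.cvtColor(im,cv2.COLOR_BGR2HSV)
    mb=cv2.inRange(hsv,(10,120,120),(30,255,255)); mb[:r0]=0;mb[r1:]=0;mb[:,:c0]=0;mb[:,c1:]=0
    ys,xs=np.nonzero(mb); but[i]=(xs.mean(),ys.mean())
    m=((g>115)|(mb>0)).astype(np.uint8); mid=[];wid=[];rows=[]
    for r in range(r0,r1+4):
        x=np.nonzero(m[r,c0:c1])[0]
        if len(x)>6:
            a,b=c0+x.min(),c0+x.max(); A,B=[plane(W(i,(u,r)),.065) for u in (a-.5,b+.5)]
            mid.append((A+B)/2); wid.append(np.linalg.norm(A-B)); rows.append((r,(a+b)/2))
    mid=np.array(mid); k=slice(3,-6); M=mid[k,:2]; c=M.mean(0); u=np.linalg.svd(M-c)[2][0]; u*=np.sign(u[1])
    tips[i]=rows[-1][1],rows[-1][0]+.5
    print(i,"rows",rows[0],rows[-1],"w",np.median(wid),"dir",np.degrees(np.arctan2(u[1],u[0])),"c",c,"tip",plane(W(i,tips[i]),.06)[:2])
    print("  axis at y=-.03:",c+u*(-.03-c[1])/u[1], "button px",but[i])
print("tip tri",tri(*[W(i,tips[i]) for i in (2,3)])); print("button tri",tri(*[W(i,but[i]) for i in (1,2,3)]))
# pan rim circle, w1 and w2: outer edge of white
for i in (1,2):
    im=cv2.imread(f"pics/w{i}.png"); mn=im.min(2); m=(mn>150).astype(np.uint8)
    cs,_=cv2.findContours(m,cv2.RETR_EXTERNAL,cv2.CHAIN_APPROX_NONE); c=max(cs,key=cv2.contourArea)[:,0]
    c=c[(c[:,1]>3)]; X=np.array([plane(W(i,x),.095)[:2] for x in c]); 
    for _ in range(4):
        s=np.linalg.lstsq(np.c_[2*X,np.ones(len(X))],(X**2).sum(1),rcond=None)[0]; R=np.sqrt(s[2]+s[0]**2+s[1]**2)
        e=abs(np.hypot(*(X-s[:2]).T)-R); X=X[e<max(.003,np.median(e)*2)]
    print("rim",i,s[:2],R,len(X))
```

```text
1 rows (105, np.float64(262.5)) (143, np.float64(266.5)) w 0.019708685946163523 dir 79.19911481316169 c [ 0.556 -0.003] tip [ 0.5487 -0.0272]
  axis at y=-.03: [ 0.5508 -0.03  ] button px (np.float64(260.2682926829268), np.float64(125.4390243902439))
2 rows (132, np.float64(250.5)) (180, np.float64(252.5)) w 0.019817160195953396 dir 78.53808354615768 c [ 0.5553 -0.0033] tip [ 0.5489 -0.0288]
  axis at y=-.03: [ 0.5499 -0.03  ] button px (np.float64(245.33783783783784), np.float64(158.82432432432432))
3 rows (72, np.float64(234.0)) (121, np.float64(251.5)) w 0.023051800024757645 dir 76.54500269077934 c [ 0.5539 -0.0025] tip [ 0.5618 -0.0305]
  axis at y=-.03: [ 0.5473 -0.03  ] button px (np.float64(229.02597402597402), np.float64(96.74025974025975))
tip tri (array([ 0.5555, -0.0289,  0.0666]), [np.float64(0.006497015133584462), np.float64(0.00649701513358463)])
button tri (array([ 0.5487, -0.0036,  0.079 ]), [np.float64(9.559297493778932e-05), np.float64(7.880678275055702e-05), np.float64(0.00014806643352666148)])Traceback (most recent call last):
  File "<stdin>", line 25, in <module>
  File "<stdin>", line 4, in <lambda>
  File "h.py", line 8, in ray
    c=ctrl.calibration(name); a=np.array([(uv[0]-c["cx"])/c["fx"],(uv[1]-c["cy"])/c["fy"]])
ValueError: time passes only in moves, steps and waits
```

```bash
sed -i 's/^def ray/import functools\ncal=functools.lru_cache(None)(ctrl.calibration)\ndef ray/; s/c=ctrl.calibration(name)/c=cal(name)/' h.py
python3 - <<'E'
from h import *
import json
P=json.load(open("poses.json"))
W=lambda i,u:ray("wrist",u,(np.array(P[str(i)][0]),np.array(P[str(i)][1])))
# stub edges: max gradient around predicted axis
cfg={1:((260,97),(268,142),11),2:((249,126),(253.6,180),15),3:((234.4,67),(238.6,120),15)}
for i,(a,b,hw) in cfg.items():
    g=cv2.GaussianBlur(cv2.cvtColor(cv2.imread(f"pics/w{i}.png"),cv2.COLOR_BGR2GRAY).astype(np.float32),(3,3),0)
    gx=cv2.Sobel(g,cv2.CV_32F,1,0); mid=[];wid=[]
    for r in range(a[1]+8,b[1]-5):
        cx=a[0]+(b[0]-a[0])*(r-a[1])/(b[1]-a[1]); l=int(cx-hw-3); n=int(cx)
        def sub(v):
            k=int(np.clip(np.argmax(v),1,len(v)-2)); d=v[k-1]-2*v[k]+v[k+1]; return k+(.5*(v[k-1]-v[k+1])/d if d else 0)
        L=l+sub(gx[r,l:n-3]); Rr=n+3+sub(-gx[r,n+3:n+hw+4])
        A,B=[plane(W(i,(u,r)),.065) for u in (L,Rr)]; mid.append(((A+B)/2)[:2]); wid.append(np.linalg.norm(A-B))
    mid=np.array(mid);wid=np.array(wid); k=abs(wid-np.median(wid))<.002; M=mid[k]; c=M.mean(0); u=np.linalg.svd(M-c)[2][0]; u*=np.sign(u[1])
    print(i,k.sum(),len(k),"w",np.median(wid),"dir",np.degrees(np.arctan2(u[1],u[0])),"c",c,"at -.03",c+u*(-.03-c[1])/u[1])
for i in (1,2):
    im=cv2.imread(f"pics/w{i}.png"); m=(im.min(2)>150).astype(np.uint8)
    cs,_=cv2.findContours(m,cv2.RETR_EXTERNAL,cv2.CHAIN_APPROX_NONE); c=max(cs,key=cv2.contourArea)[:,0]
    c=c[(c[:,1]>3)]; X=np.array([plane(W(i,x),.095)[:2] for x in c])
    for _ in range(4):
        s=np.linalg.lstsq(np.c_[2*X,np.ones(len(X))],(X**2).sum(1),rcond=None)[0]; R=np.sqrt(s[2]+s[0]**2+s[1]**2)
        e=abs(np.hypot(*(X-s[:2]).T)-R); X=X[e<max(.003,np.median(e)*2)]
    print("rim",i,s[:2],R,len(X))
print("tip",tri(W(2,(253.4,180.5)),W(3,(238.6,120.5))),"root",tri(W(2,(249,127.5)),W(3,(235,66))))
E
```

```text
1 32 32 w 0.02108522598279424 dir 79.31605532457634 c [ 0.5556 -0.0004] at -.03 [ 0.5501 -0.03  ]
2 41 41 w 0.02112930661797272 dir 78.0821594587997 c [ 0.5549 -0.0027] at -.03 [ 0.5491 -0.03  ]
3 40 40 w 0.021503091036852412 dir 80.02528145576647 c [ 0.5548 -0.0023] at -.03 [ 0.5499 -0.03  ]
rim 1 [0.5727 0.1078] 0.08125438298523834 202
rim 2 [0.5721 0.1076] 0.0799296088556863 431
tip (array([ 0.5506, -0.0264,  0.0724]), [np.float64(0.00028930916397357806), np.float64(0.00028930916397334826)]) root (array([0.56  , 0.0226, 0.0738]), [np.float64(0.0006974120147508389), np.float64(0.0006974120147510824)])
```

Estimates:
- **Stub axis:** heading about 80°, tip (0.550,-0.0275), base (0.559,0.022).
- **Root-to-tip length:** 49.9 mm, against 50 mm given.
- **Button:** at z=0.079, about 0.43 rad to the robot's side, which is consistent with an axis height of 0.065.
- **Handle grip centre:** (0.4235,-0.2005), heading 67.1°.

Grasp next.

```bash
cat >> h.py <<'E'
TH=np.radians(80.0); U=np.array([np.cos(TH),np.sin(TH),0]); TIP=np.array([.5503,-.0275,.065]); D=.0145
def tool(mouth_from_base,roll=0,lat=0,dz=0):
    """TCP pose with handle mouth this far outside the shoulder; roll>0: hole toward the robot (-x side)"""
    z0=np.array([0,0,-1.]); y0=np.array([U[1],-U[0],0]); M=np.c_[np.cross(y0,z0),y0,z0]
    M=Rn.from_rotvec(-roll*U).as_matrix()@M
    g=TIP+U*(.05-mouth_from_base-.115)+lat*y0+np.array([0,0,dz])
    return g+M[:,2]*D, quat(M)
E
python3 - <<'E'
from h import *
for r in (0,.45,.9,-.4):
    p,q=tool(0,r); print(r,p,R_of(q)[:,2],ctrl.solve_ik(p,q))
p=np.array([.4235,-.2005,.12]); q=down(np.radians(67.1-90))
ctrl.reach(p,q); ctrl.movel([p[0],p[1],.006],max_speed=.1)
ctrl.grab(90); ctrl.sleep(.2); print(ctrl.current_finger_gap(),ctrl.current_finger_force(),ctrl.current_ee_pos())
ctrl.movel([p[0],p[1],.11],max_speed=.1)
p,q=tool(.075,0); print(ctrl.current_time(),p)
ctrl.reach([p[0],p[1],p[2]+.03],q); ctrl.movel(p,max_speed=.1); ctrl.sleep(.2)
print(ctrl.current_ee_pos(),p,ctrl.current_finger_gap(),ctrl.current_contact_force(),ctrl.current_moment(),ctrl.current_time())
a=ctrl.grab_frame("wrist"); s=ctrl.grab_frame("scene")[150:250,200:330]
c=np.zeros((560,800,3),np.uint8); c[:, :400]=0
A=cv2.resize(a[0:110,160:360],(400,220)); B=cv2.resize(s,(400,308)); c=np.zeros((308,800,3),np.uint8); c[:220,:400]=A; c[:,400:]=B
cv2.imwrite("pics/pre.png",c)
E
```

```text
0 [ 0.539  -0.0915  0.0505] [ 0.  0. -1.] [-0.4233  0.4445  0.6672  1.8287 -0.3261  0.9801  0.2065]
0.45 [ 0.5452 -0.0926  0.0519] [ 0.4284 -0.0755 -0.9004] [-0.5938  0.1798  0.7364  2.2296 -0.2772  0.3385  0.1737]
0.9 [ 0.5502 -0.0935  0.056 ] [ 0.7714 -0.136  -0.6216] None
-0.4 [ 0.5335 -0.0905  0.0516] [-0.3835  0.0676 -0.9211] [-0.3194  0.7615  0.6887  1.4533 -0.4004  1.4961  0.2578]
0.024833632441983163 89.05747532844543 [ 0.4238 -0.2006  0.0064]
9.2917 [ 0.526  -0.1654  0.0505]
[ 0.5264 -0.1656  0.0513] [ 0.526  -0.1654  0.0505] 0.024852067968965177 [ 0.3439 -0.4775 -0.6876] [-0.0603  0.0135  0.0037] 10.4667
```

View pics/pre.png

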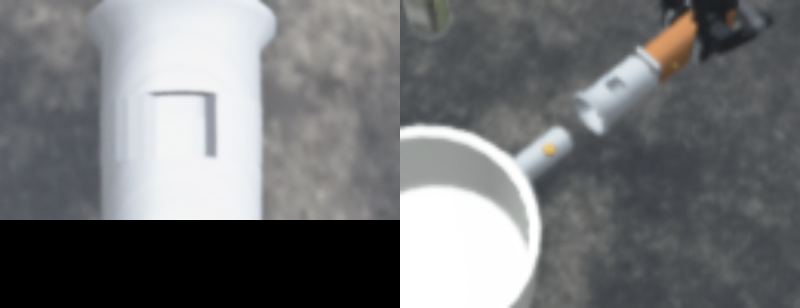

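The handle is gripped (gap 24.8 mm, hole up) and lines up with the stub about 20 mm ahead, with the button on the robot's side. I'll push in stages under force watch.

Run:
```python
from h import *
def along(): return .05-.115-np.dot(np.array(ctrl.current_ee_pos())-TIP,U)
for m in (.045,.03,.012,-.004):
    p,q=tool(m); s=ctrl.movel(p,max_speed=.04,ori=q,f_stop=15)
    print(m,s,"mouth gap",along(),ctrl.current_contact_force(),ctrl.current_moment(),ctrl.current_time())
    if s: break
for r in (.5,.55,.6,.65,.7,.75):
    p,q=tool(0,r); print(r,ctrl.solve_ik(p,q))
```

```text
0.045 False mouth gap 0.04532174488801645 [ 0.0288 -0.2384 -2.7228] [-0.076   0.0193 -0.0193] 11.4667
0.03 False mouth gap 0.029824853354813954 [-2.3869 -1.5631  0.4051] [0.1031 0.3725 0.2503] 11.9917
0.012 False mouth gap 0.011269728301747356 [-4.3519  1.8166  2.3495] [0.6534 0.664  0.3927] 12.5917
-0.004 True mouth gap -0.0010566351403663021 [-0.9103 -1.332   2.7738] [0.0894 0.3008 0.1211] 13.0
0.5 [-0.6598  0.1691  0.7997  2.2726 -0.3371  0.2632  0.2315]
0.55 [-0.6606  0.153   0.7907  2.3128 -0.3735  0.1825  0.2682]
0.6 [ 0.0558  0.1212  0.0192  2.3265  0.5146  0.1105 -0.5957]
0.65 None
0.7 None
0.75 None
```

Run:
```python
from h import *
gap=.05-.115-np.dot(np.array(ctrl.current_ee_pos())-TIP,U)
for r in np.arange(.08,.56,.04):
    p,q=tool(-.001,r); ctrl.movel(p,max_speed=.02,ori=q)
    M=ctrl.current_moment();F=np.array(ctrl.current_contact_force());P=np.array(ctrl.current_ee_pos())
    # moment about handle axis through grip centre (reference of moment unknown: give both)
    print("%.2f"%r,"ax moment %.3f"%np.dot(M,U),F,"gap %.4f"%(-.065-np.dot(P-TIP,U)),"%.2f"%ctrl.current_time())
    if abs(np.dot(M,U))>1.2: break
a=ctrl.grab_frame("wrist"); s=ctrl.grab_frame("scene")[150:250,200:330]
c=np.zeros((308,800,3),np.uint8); c[:220,:400]=cv2.resize(a[0:110,160:360],(400,220)); c[:,400:]=cv2.resize(s,(400,308))
cv2.imwrite("pics/roll.png",c)
```

```text
0.08 ax moment 1.181 [-5.2809 -1.2566  1.4583] gap -0.0011 13.32
0.12 ax moment 1.158 [-5.4108 -1.3191  0.978 ] gap -0.0011 13.57
0.16 ax moment 1.219 [-5.4313 -1.6771  0.8473] gap -0.0011 13.82
```

View pics/roll.png

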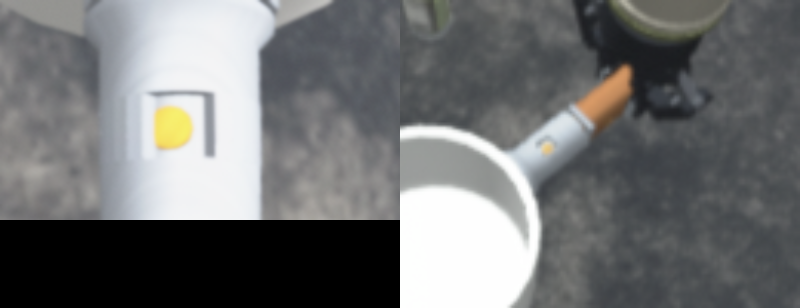

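The wrist view shows the button at (172,128), still pressed and partly hidden under the hole's robot-side wall, about 0.3 rad short. The moment is steady friction, so I'll keep rolling.

Run:
```python
from h import *
prev=None
for r in np.arange(.20,.59,.03):
    p,q=tool(-.001,r); ctrl.movel(p,max_speed=.02,ori=q)
    M=ctrl.current_moment();F=np.array(ctrl.current_contact_force());P=np.array(ctrl.current_ee_pos()); m=np.dot(M,U)
    print("%.2f"%r,"ax moment %.3f"%m,F,"gap %.4f"%(-.065-np.dot(P-TIP,U)),"%.2f"%ctrl.current_time())
    if abs(m)>2.2: break
a=ctrl.grab_frame("wrist"); s=ctrl.grab_frame("scene")[150:250,200:330]
c=np.zeros((308,800,3),np.uint8); c[:220,:400]=cv2.resize(a[0:110,160:360],(400,220)); c[:,400:]=cv2.resize(s,(400,308))
cv2.imwrite("pics/roll2.png",c)
```

```text
0.20 ax moment 1.163 [-5.2675 -0.2793 -0.7937] gap -0.0010 14.17
0.23 ax moment 1.191 [-4.3538 -1.3529 -2.3268] gap -0.0011 14.42
0.26 ax moment 1.115 [-3.6209 -0.8735 -2.953 ] gap -0.0011 14.67
0.29 ax moment 1.034 [-3.9081 -0.564  -2.7133] gap -0.0011 14.92
0.32 ax moment 0.927 [-2.827  -1.0313 -2.1453] gap -0.0012 15.17
0.35 ax moment 0.853 [-2.0172 -0.9039 -2.7458] gap -0.0012 15.42
0.38 ax moment 0.689 [-0.5663 -0.0724 -2.5945] gap -0.0012 15.67
0.41 ax moment 0.666 [ 0.3686 -0.7173 -2.4664] gap -0.0012 15.92
0.44 ax moment 0.669 [ 0.0754  0.3179 -1.9578] gap -0.0012 16.17
0.47 ax moment 0.551 [ 0.9501 -0.3864 -1.2472] gap -0.0012 16.42
0.50 ax moment 0.386 [ 1.439   0.0892 -0.8088] gap -0.0011 16.67
0.53 ax moment 0.314 [ 2.18   -1.4685 -0.9383] gap -0.0010 16.92
0.56 ax moment 0.186 [ 3.4009 -0.7082 -1.9976] gap -0.0011 17.17
```

View pics/roll2.png

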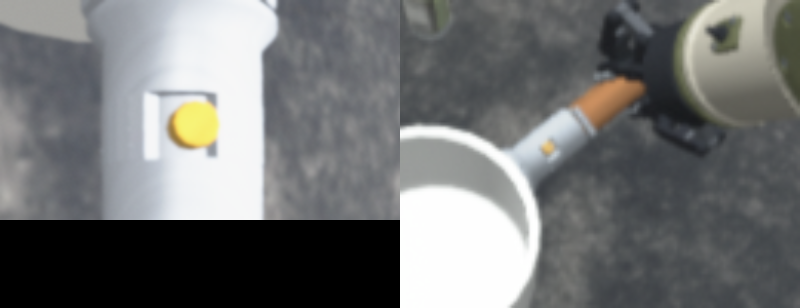

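The button is now fully visible at (195,124), about 0.16 rad past the hole's centre, so I may have overshot. I'll roll back in steps and compare close-ups.

Run:
```python
from h import *
T=[]
def snap(): T.append(cv2.resize(ctrl.grab_frame("wrist")[28:98,205:305],(400,280),interpolation=cv2.INTER_CUBIC))
snap()
for r in (.52,.48,.44,.40,.36,.32,.28):
    p,q=tool(-.001,r); ctrl.movel(p,max_speed=.02,ori=q)
    M=ctrl.current_moment();F=np.array(ctrl.current_contact_force());P=np.array(ctrl.current_ee_pos())
    print("%.2f"%r,"ax moment %.3f"%np.dot(M,U),F,"%.2f"%ctrl.current_time())
    if r in(.44,.36,.28): snap()
cv2.imwrite("pics/m.png",np.vstack([np.hstack(T[:2]),np.hstack(T[2:])]))
```

```text
0.52 ax moment -0.118 [ 3.5224 -1.1609 -0.9583] 17.57
0.48 ax moment -0.173 [ 4.4729  0.4976 -1.0239] 17.82
0.44 ax moment -0.100 [ 2.215  -0.6043 -0.2927] 18.07
0.40 ax moment -0.172 [ 2.99    0.3273 -0.3379] 18.37
0.36 ax moment -0.107 [1.837  0.346  0.1164] 18.62
0.32 ax moment -0.161 [ 2.7148 -0.9716  0.7776] 18.92
0.28 ax moment -0.139 [1.8919 0.2215 0.8535] 19.17
```

View pics/m.png

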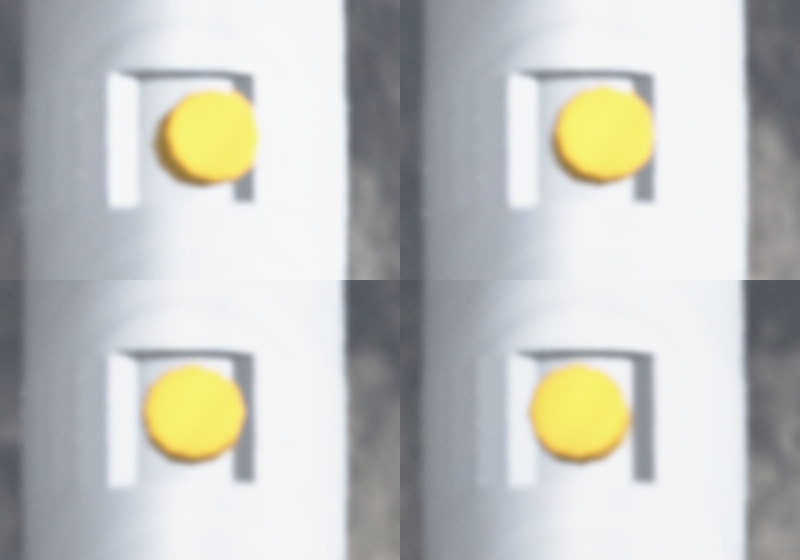

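In the close-ups the button stands proud of the wall in all four frames, and at roll 0.28 it is centred in the hole. I'll give it a last gentle push home, release, withdraw along the tool axis and check.

Run:
```python
from h import *
p,q=tool(-.005,.28); s=ctrl.movel(p,max_speed=.02,ori=q,f_stop=12)
P=np.array(ctrl.current_ee_pos()); print(s,"gap %.4f"%(-.065-np.dot(P-TIP,U)),ctrl.current_contact_force())
ctrl.release(); ctrl.sleep(.3)
z=R_of(np.array(ctrl.current_orientation()))[:,2]; P=np.array(ctrl.current_ee_pos())
ctrl.movel(P-.13*z,max_speed=.1)
ctrl.reach([.53,-.09,.22],down(TH-np.pi/2)); ctrl.sleep(.3)
w=ctrl.grab_frame("wrist"); s=ctrl.grab_frame("scene")
cv2.imwrite("pics/fin.png",np.hstack([cv2.resize(w[0:220,140:340],(400,440)),cv2.resize(s[140:272,180:300],(400,440))])); print(ctrl.current_time(),ctrl.current_contact_force())
```

```text
True gap -0.0012 [ 0.4758 -2.398   1.3322]
22.7417 [-0.2995 -0.0039  0.4745]
```

View pics/fin.png

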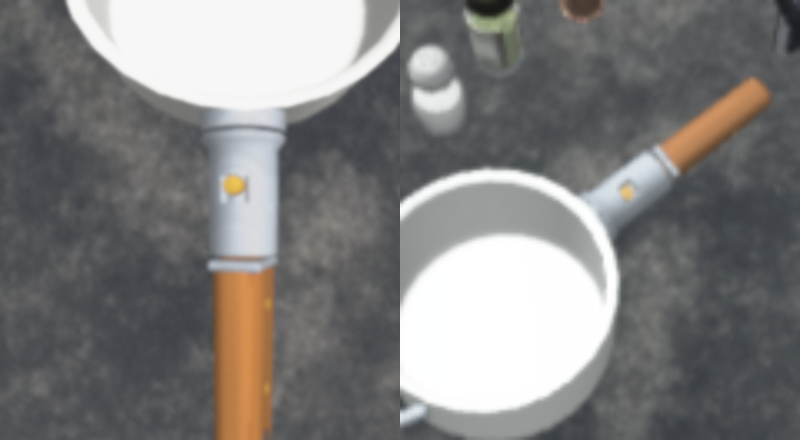

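The final view shows the mouth flush against the shoulder disc at (245,125) and the button up through the hole at (234,184). The handle is straight, and the pan and shakers have not moved. Handing in.

```bash
python3 -c "
from bench import ctrl
print(ctrl.sign_off())"
```

```text
the job is handed in; nothing more can be done
None
```

The handle is pushed home on the stub, the spring button is up through the hole, the gripper has let go, and the job is handed in at about 23 s; no verdict was returned.

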